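# Hold the tea chest half open

### The job

The blue mug is standing on the lid of the wooden tea chest: lift it off and stand it upright, wholly on the round cork trivet, without dropping it. Then raise the lid by its walnut tongue to 45 degrees and hold it there, still gripping or supporting it when you finish, because it falls shut if let go. Leave the containers, the funnel and the spoon rest where they are.

Things in the scene. Friction and masses are not known exactly. Their poses are not given: they have to be found in the camera images.
- mug_center (a point): Centre (half-way up, on the axis) of the blue enamel mug: 62 mm outer diameter, 75 mm tall, wall 4 mm, open at the top, about 160 g. z is the mug's axis (up); its handle sticks out 36 mm from the wall along +y, so the body is gripped clear of the handle with fingers on the -x and +x sides. It starts upright on the closed chest lid.
- trivet_top (a point): Centre of the top face of the round cork trivet, a disc of 120 mm diameter and 8 mm height fixed on the counter; the place for the mug.
- lid_grip (a point): Grip point on the dark walnut tongue that sticks out 65 mm from the middle of the lid's front edge, 24 mm wide (along y) and 12 mm thick (along z). The point is at mid width and mid thickness, 40 mm out from the lid's edge, 245 mm from the hinge axis. Axes turn with the lid: -x out along the tongue, away from the hinge, y along the hinge, z the lid's upward normal. Space around it is free.
- lid_hinge (a point): Middle of the hinge axis at the chest's far top edge, 126 mm above the counter, half-way through the lid's thickness (level with lid_grip when closed). Axes as for lid_grip; the hinge axis is y. The lid lies on the -x side: 205 mm from hinge to front edge, 206 mm wide, 12 mm thick, its top 132 mm above the counter when closed.
- lid (a joint): Opening angle of the chest lid in rad: 0 closed and level, growing as the front edge rises (0.785 is 45 degrees), stop at 1.25. The hinge is almost frictionless, and the lid (about 0.3 kg) falls shut from any angle when let go; about 1 to 2 N up at the tongue carries it.
- chest: Open-topped wooden tea chest, 200 x 200 mm, 120 mm tall, fixed on the counter; origin at the centre of its underside; its front (tongue side) faces its -x.
- containers: Bystander: loose stack of three clear plastic containers with white lids, 114 x 114 mm, 162 mm tall in all; origin at the centre of its underside.
- funnel: Bystander: loose aluminium funnel standing on its wide mouth, 104 mm diameter at the foot, 100 mm tall; origin at the centre of its underside.
- spoon_rest: Bystander: loose walnut spoon rest, a shallow tray 110 x 90 mm, 14 mm tall; origin at the centre of its underside.

How it is judged:
On the way:
1. the mug stands released and upright on the trivet while the lid is still shut (horizontal distance between mug_center and trivet_top below 0.03 m and height (world z) of mug_center between 0.039 and 0.052 m and angle between mug_center's own z axis and vertical below 0.1 rad and linear speed of mug below 0.02 m/s and contact force between each of the arm, the fingers and mug below 0.1 N and contact force between mug and trivet above 0.3 N and value of joint lid below 0.1 rad), for 0.2 s.
At the end, for the whole second after the job is handed in: The lid is held still by the robot at 45 degrees, give or take 6 degrees, and the mug stands released and upright on the cork trivet, its axis within 30 mm of the trivet's centre (value of joint lid between 0.68 and 0.89 rad and velocity of joint lid between -0.06 and 0.06 rad/s and contact force between any of the fingers, the arm and lid above 0.5 N and contact force between mug and lid below 0.05 N and horizontal distance between mug_center and trivet_top below 0.03 m and height (world z) of mug_center between 0.039 and 0.052 m and angle between mug_center's own z axis and vertical below 0.1 rad and linear speed of mug below 0.02 m/s and contact force between each of the arm, the fingers and mug below 0.1 N and contact force between mug and trivet above 0.3 N); the arm keeps its last pose, push and grip.
It fails at once if the lid is raised with the mug still on it (value of joint lid above 0.15 rad and contact force between mug and lid above 0.05 N).
It fails at once if the mug is dropped (linear speed of mug above 0.6 m/s and contact force between each of the fingers, the arm, lid and mug below 0.02 N).
It fails at once if the container stack is pushed more than 25 mm or tipped over (distance of containers from where it was at the start of the episode above 0.025 m or angle between containers's own z axis and vertical above 0.4 rad).
It fails at once if the funnel is pushed more than 25 mm or tipped over (distance of funnel from where it was at the start of the episode above 0.025 m or angle between funnel's own z axis and vertical above 0.4 rad).
It fails at once if the spoon rest is pushed more than 25 mm or tipped over (distance of spoon_rest from where it was at the start of the episode above 0.025 m or angle between spoon_rest's own z axis and vertical above 0.4 rad).
It also fails if it takes over 61 s, if anything falls off the work surface, if the arm or the gripper's body presses on something with over 40 N, if the wrist force passes 120 N, or if a joint passes its speed limit or range.

### The arm

A 6-joint arm with a two-finger parallel gripper is mounted at the origin on the work surface. World frame = base frame: x ahead of the robot, y to its left, z up, the work surface at z = 0. Lengths are in m, angles in rad, forces in N, time in s.
With the tool pointing down it reaches from about 0.375 to 0.975 m from the base axis. Payload 3.8 kg.
Tool frame: the origin (TCP) lies at the very end of the fingers, on their centre line; the grasp point (between the pads) lies 19 mm behind it; z points along the fingers, y is the direction in which the jaws open and shut (so a half turn about z gives the same grasp; the last joint's range is limited). The gripper opens to 85 mm and grips with 20 to 120 N. Pads are 22 mm wide; open, the fingers measure 114 mm over their backs; the gripper's body (76 mm by 85 mm) begins 54 mm behind the grasp point. The pads swing forward as they close: fully open they stand 13 mm farther back than shut.
Start: joints at [-1.327, 0.264, 1.604, -0, 1.274, -0.037], TCP at [0.187, -0.649, 0.231] pointing down, gripper open.
Joint ranges: [-2.63, 2.63], [-0.94, 2.18], [0.31, 2.57], [-1.31, 4.45], [0, 2.66], [-2.55, 2.55]. Speed limits (rad/s): [2.57, 2.57, 3.14, 3.14, 3.14, 3.14].

### API

Orientations are given as a rotation vector (axis times angle).
In Python, from workcell import status, read_camera, camera_info, order gives the robot as it stands.
- The arm moves only by the tool move_arm, never from a script. Its argument "deltas" is a list of rows, each a list of 3 entries, a list of its own where there are three numbers: the turn, a rotation vector about the world's x, y, z as a fraction of full scale, then the shift along the world's x, y, z as a fraction of full scale, then the closure, from -1 (fully open) to 1 (shut), so that 0 is half open. A call has 1 to 20 rows; each row is the pose to reach, as a shift and turn from the pose commanded when the call began; what a row does not reach only later rows make up. Full scale, the value 1, is 0.1 m for a shift and pi/2 rad for a turn. A row lasts 1/8 s, in which the tool goes at most 62.5 mm and 10.7 degrees, less where a joint would pass 70% of its speed; a pose out of reach is approached as far as the arm can. A call with a number of a shift or a turn outside -1 to 1 is refused whole. A call with a gripper value outside its range is refused whole. The fingers move at their own pace and stop on an object; "grip_force" is the grip in N (left out, the last holds). Time passes only in rows, so rows that repeat a pose let the fingers close. It gives the time, the measured TCP pose, the force and the opening at its end, in the units of the state.
- status.read_state(): the state, without advancing time (a new reading comes with each control period).
- read_camera(name): name is "scene" or "top" or "wrist"; returns (picture, depth): 400x640x3 uint8, red, green, blue; 400x640 float32, m along the optical axis (not along the pixel's ray), 0 where there is no reading.
- camera_info(name): a dict with "K" (3x3 intrinsics, pixels), "D" ([k1, k2, p1, p2, k3] as OpenCV has them; the pictures are not rectified), "R" (3x3) and "t" (3): a world point X has camera coordinates R X + t. Camera axes: x right, y down, z forward; pixel columns grow to the right and rows downward; lengths in m; the calibration is good to about 2 mm. A picture is of the moment at which its call begins: read the wrist's pose just before it. camera_info takes no time and is no camera call; for the wrist camera it gives the pose at the moment of the call.
- order.finish_job(): hands the job in, once; it reports no verdict.
The state is a dict: "time": time; "q": joint angles; "joint_vel": joint speeds; "joint_torque": joint torques, N m; "tool_pos": TCP position; "tcp_rot": TCP orientation; "wrist_force": force on the tool from outside, world axes, zero at the start; "torque": the same for the moment, N m; "width": opening from 0.0 (shut) to 1.0 (fully open).
Only numpy, scipy, OpenCV 4.12 (cv2) and the standard library are available. Lean on these libraries where they do the work, as an engineer would, in place of code of your own. Each camera call takes 0.05 s, during which the arm holds its last target. There are 200 camera calls.

## Working session

There is one attempt and no reset: what is moved stays moved. The work goes in short steps, Python scripts to look and compute and a tool call to move; the robot and the scene stay as the last step left them, time stands still between calls to the robot, and variables do not carry over. Pictures are saved under pics/ and viewed, about 8 in all and at most 12, crops included, and the job is handed in when it is done.

Besides the shell and the picture viewer there is one more tool, called as a command line: name --argument value ..., lists and objects as JSON in quotes. move_arm: Moves the arm, as the interface text tells. Its arguments: {"type":"object","properties":{"deltas":{"type":"array","items":{"type":"array"}},"grip_force":{"type":"number"}},"required":["deltas"]}

```bash
mkdir -p pics
cat > h.py <<'E'
import numpy as np, cv2
from workcell import status, read_camera, camera_info, order
def snap(n,f):
    p,d=read_camera(n); cv2.imwrite(f'pics/{f}.png',p[:,:,::-1]); i=camera_info(n)
    np.savez(f'pics/{f}.npz',p=p,d=d,**{k:np.array(i[k]) for k in 'KDRt'}); return p,d
def pts(f,uv):
    z=np.load(f'pics/{f}.npz'); uv=np.array(uv,float)
    n=cv2.undistortPoints(uv[:,None],z['K'],z['D'])[:,0]
    r=np.c_[n,np.ones(len(n))]@z['R']; c=-z['R'].T@z['t']; return c,r,z
def onz(f,uv,h):
    c,r,_=pts(f,uv); return c+r*((h-c[2])/r[:,2])[:,None]
def dep(f,uv):
    c,r,z=pts(f,uv); return c+r*np.array([z['d'][int(v),int(u)] for u,v in uv])[:,None]
def tri(fs,uvs):
    A=np.zeros((3,3));b=np.zeros(3)
    for f,uv in zip(fs,uvs):
        c,r,_=pts(f,[uv]); r=r[0]/np.linalg.norm(r[0]); M=np.eye(3)-np.outer(r,r); A+=M;b+=M@c
    return np.linalg.solve(A,b)
E
python3 - <<'E'
from h import *
np.set_printoptions(precision=3,suppress=True)
print(status.read_state())
for n in('scene','top'): snap(n,n+'0'); i=camera_info(n); print(i['K'],-np.array(i['R']).T@i['t'],i['D'])
E
```

```text
{'time': 0.0, 'q': array([-1.327,  0.265,  1.605,  0.   ,  1.274, -0.037]), 'joint_vel': array([ 0.001,  0.001,  0.   , -0.001, -0.001,  0.001]), 'joint_torque': array([ -0.001, -51.511, -36.732,   0.   ,   0.013,  -0.   ]), 'tool_pos': array([ 0.187, -0.648,  0.23 ]), 'tcp_rot': array([-3.108, -0.439,  0.   ]), 'wrist_force': array([-0.235,  0.149, -0.688]), 'torque': array([ 0.049, -0.067, -0.034]), 'width': 1.0015004034312596}
[[442.006   0.    311.383]
 [  0.    442.006 203.297]
 [  0.      0.      1.   ]] [1.32  0.504 0.886] [-0.102  0.     0.     0.     0.   ]
[[376.053   0.    322.573]
 [  0.    376.053 200.079]
 [  0.      0.      1.   ]] [ 0.399 -0.02   1.008] [-0.005  0.     0.     0.     0.   ]
```

View pics/top0.png

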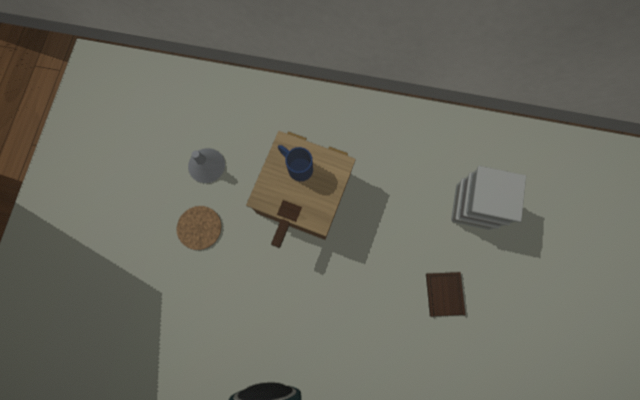

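View pics/scene0.png

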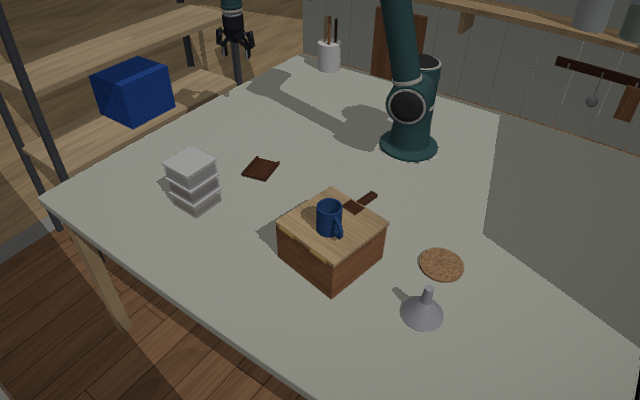

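The top view shows the mug at (299,164), tongue (280,235), trivet (199,228), funnel (207,165), containers (495,195) and spoon rest (445,294). The scene view shows the mug at (329,217), tongue (368,200), trivet (441,265) and funnel (423,308). I'll enlarge these next.

Run:
```python
from h import *
a=cv2.imread('pics/top0.png')[120:260,170:370]; b=cv2.imread('pics/scene0.png')[170:340,270:480]
g=lambda i:np.clip((i/255.)**.6*255,0,255).astype(np.uint8)
cv2.imwrite('pics/ct.png',cv2.resize(g(a),None,fx=4,fy=4,interpolation=2)); cv2.imwrite('pics/cs.png',cv2.resize(g(b),None,fx=3.5,fy=3.5,interpolation=2))
# colour-based blobs
for f in('top0','scene0'):
    im=cv2.imread(f'pics/{f}.png'); hsv=cv2.cvtColor(im,cv2.COLOR_BGR2HSV)
    m=cv2.inRange(hsv,(108,120,20),(128,255,255)); n,l,s,c=cv2.connectedComponentsWithStats(m)
    for k in range(1,n):
        if s[k,4]>60: print(f,'blue',s[k],c[k])
```

```text
scene0 blue [  89   56   87   73 4306] [133.12912216  90.9189503 ]
scene0 blue [317 198  26  41 758] [329.13720317 217.49604222]
```

View pics/ct.png

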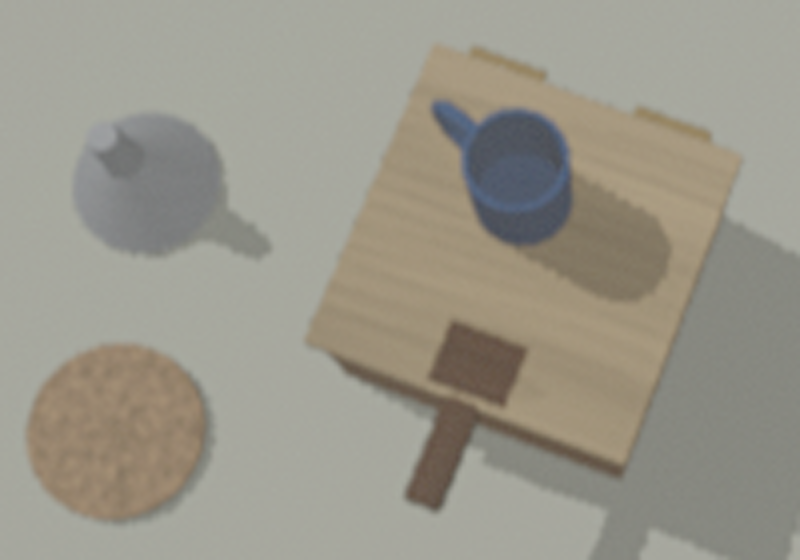

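View pics/cs.png

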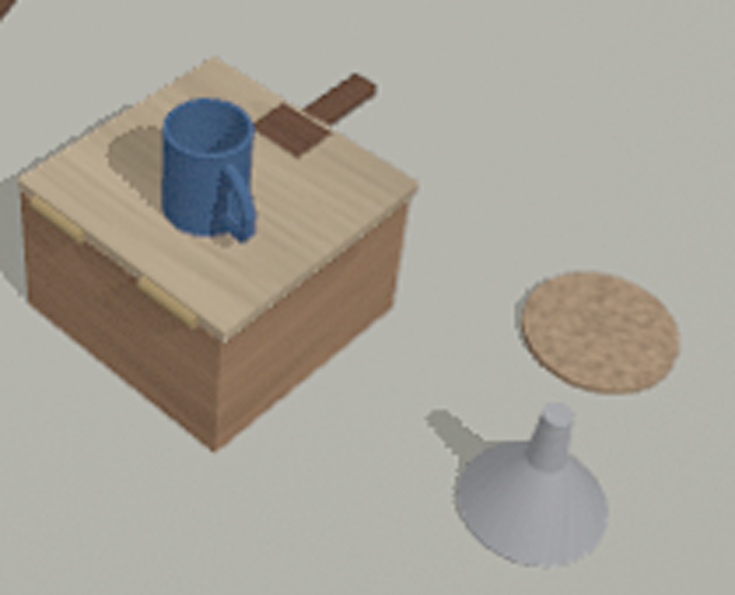

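Run:
```python
from h import *
np.set_printoptions(precision=4,suppress=True)
T=lambda u,v:((u+.5)/4-.5+170,(v+.5)/4-.5+120); S=lambda u,v:((u+.5)/3.5-.5+270,(v+.5)/3.5-.5+170)
P=dict(rim=(T(517,160),S(208,128)),trivet=(T(117,432),S(600,331)),tongtip=(T(422,504),S(366,79)),
 lidA=(T(435,43),S(225,332)),lidB=(T(743,155),S(20,184)),lidC=(T(622,466),S(213,57)),lidD=(T(307,342),S(416,184)),funneltop=(T(108,138),S(557,410)),
 )
for k,(a,b) in P.items(): print(k,tri(['top0','scene0'],[a,b]),'depth top',dep('top0',[a])[0],'scene',dep('scene0',[b])[0])
print('handle tip', onz('top0',[T(438,104)],.19))
# known-height fits
print('rim@.207',onz('top0',[T(517,160)],.207),onz('scene0',[S(208,128)],.207))
L=onz('top0',[T(435,43),T(743,155),T(622,466),T(307,342)],.132);print('lid top',L,L.mean(0))
L2=onz('scene0',[S(225,332),S(20,184),S(213,57),S(416,184)],.132);print('lid scene',L2,L2.mean(0))
print('tongue tip',onz('top0',[T(422,504)],.132),onz('scene0',[S(366,79)],.132))
print('triv',onz('top0',[T(117,432)],.008),onz('scene0',[S(600,331)],.008))
# depth-based funnel, lid plane, rim fits
z=np.load('pics/top0.npz'); vv,uu=np.mgrid[120:260,170:370]; uv=np.c_[uu.ravel(),vv.ravel()]; X=dep('top0',uv)
def fit(m): 
    p=X[m]; (c,r)=cv2.minEnclosingCircle(p[:,:2].astype(np.float32)); return c,r,len(p)
m=(X[:,2]>.19)&(X[:,2]<.22); print('rim circle+handle',fit(m), np.median(X[m],0))
m=(X[:,2]>.122)&(X[:,2]<.142); r=cv2.minAreaRect(X[m][:,:2].astype(np.float32)); print('lid rect',r,np.median(X[m],0))
```

```text
rim [0.6547 0.0806 0.2038] depth top [0.6769 0.0894 0.1339] scene [0.634  0.0675 0.1826]
trivet [0.4799 0.3315 0.0018] depth top [0.4795 0.3303 0.0057] scene [0.4884 0.3331 0.0106]
tongtip [0.4621 0.1019 0.1292] depth top [0.4622 0.102  0.1287] scene [0.4621 0.1019 0.1292]
lidA [0.7436 0.1557 0.1292] depth top [ 0.7965  0.1823 -0.0052] scene [0.744  0.1562 0.1298]
lidB [ 0.7086 -0.0448  0.1253] depth top [ 0.7542 -0.0493 -0.0027] scene [ 0.7105 -0.0419  0.128 ]
lidC [ 0.5067 -0.0095  0.1281] depth top [ 0.5059 -0.0083  0.1294] scene [ 0.3665 -0.1    -0.0033]
lidD [0.5438 0.1899 0.1274] depth top [0.5432 0.1898 0.1296] scene [0.5482 0.1912 0.1314]
funneltop [0.6529 0.3534 0.0984] depth top [0.6529 0.3512 0.1005] scene [0.6509 0.3543 0.0972]
handle tip [[0.6835 0.1338 0.19  ]]
rim@.207 [[0.6536 0.0803 0.207 ]] [[0.6578 0.0826 0.207 ]]
lid top [[ 0.7426  0.155   0.132 ]
 [ 0.7068 -0.0454  0.132 ]
 [ 0.5055 -0.0083  0.132 ]
 [ 0.5428  0.1893  0.132 ]] [0.6244 0.0726 0.132 ]
lid scene [[ 0.7457  0.1572  0.132 ]
 [ 0.7137 -0.039   0.132 ]
 [ 0.5116 -0.0081  0.132 ]
 [ 0.5488  0.1915  0.132 ]] [0.6299 0.0754 0.132 ]
tongue tip [[0.4619 0.1016 0.132 ]] [[0.4653 0.1034 0.132 ]]
triv [[0.4794 0.3295 0.008 ]] [[0.4859 0.3326 0.008 ]]
rim circle+handle ((0.6595644354820251, 0.09439555555582047), 0.045360058546066284, 282) [0.6637 0.0892 0.2032]
lid rect ((0.5964075326919556, 0.07878722995519638), (0.20652705430984497, 0.27755194902420044), 79.72897338867188) [0.6086 0.0715 0.1308]
```

move_arm --deltas '[[[0,0,0.03],[0.2,0.3,0.5],-1],[[0,0,0.062],[0.584,0.912,0.8],-1],[[0,0,0.062],[0.584,0.912,0.8],-1]]' --grip_force 40

```text
time: 0.48
tool_pos: [0.2472, -0.556, 0.3138]
tcp_rot: [3.082, 0.593, 0.002]
wrist_force: [0.1, -0.7, 0.1]
width: 0.998
```

move_arm --deltas '[[[0,0,0.03],[0.292,0.456,0],-1],[[0,0,0.062],[0.584,0.912,0],-1],[[0,0,0.062],[0.584,0.912,0],-1]]'

```text
time: 0.85
tool_pos: [0.305, -0.4635, 0.3104]
tcp_rot: [-3.05, -0.745, 0.0]
wrist_force: [0.6, -0.4, 0.4]
width: 1.002
```

move_arm --deltas '[[[0,0,0.03],[0.292,0.456,0],-1],[[0,0,0.062],[0.584,0.912,0],-1],[[0,0,0.062],[0.584,0.912,0],-1]]'

```text
time: 1.23
tool_pos: [0.3631, -0.3733, 0.3105]
tcp_rot: [-3.011, -0.892, 0.001]
wrist_force: [0.1, -0.8, 0.8]
width: 1.001
```

move_arm --deltas '[[[0,0,0.03],[0.292,0.456,0],-1],[[0,0,0.062],[0.584,0.912,0],-1],[[0,0,0.062],[0.584,0.912,0],-1]]'

```text
time: 1.6
tool_pos: [0.4215, -0.2828, 0.3106]
tcp_rot: [-2.965, -1.037, 0.001]
wrist_force: [-0.4, -1.1, -0.2]
width: 0.999
```

move_arm --deltas '[[[0,0,0.03],[0.292,0.456,0],-1],[[0,0,0.062],[0.584,0.912,0],-1],[[0,0,0.062],[0.584,0.912,0],-1]]'

```text
time: 1.98
tool_pos: [0.48, -0.1922, 0.3107]
tcp_rot: [-2.911, -1.18, 0.001]
wrist_force: [-0.9, -0.2, 0.6]
width: 0.998
```

move_arm --deltas '[[[0,0,0.03],[0.292,0.456,0],-1],[[0,0,0.062],[0.584,0.912,0],-1],[[0,0,0.062],[0.584,0.912,0],-1]]'

```text
time: 2.35
tool_pos: [0.5384, -0.1014, 0.3105]
tcp_rot: [-2.851, -1.319, 0.001]
wrist_force: [-0.2, -0.7, -0.4]
width: 1.0
```

move_arm --deltas '[[[0,0,0.03],[0.292,0.456,0],-1],[[0,0,0.062],[0.584,0.912,0],-1],[[0,0,0.062],[0.584,0.912,0],-1],[[0,0,0.062],[0.584,0.912,0],-1],[[0,0,0.062],[0.584,0.912,0],-1]]'

```text
time: 2.98
tool_pos: [0.5953, -0.0124, 0.3112]
tcp_rot: [2.786, 1.45, -0.001]
wrist_force: [-1.1, -0.2, -0.3]
width: 0.999
```

Run:
```python
from h import *
print(status.read_state()['tool_pos'],status.read_state()['tcp_rot'])
snap('wrist','w1')
```

```text
[ 0.59528084 -0.01241847  0.31119833] [ 2.78638426e+00  1.45006452e+00 -1.17529023e-03]
```

View pics/w1.png

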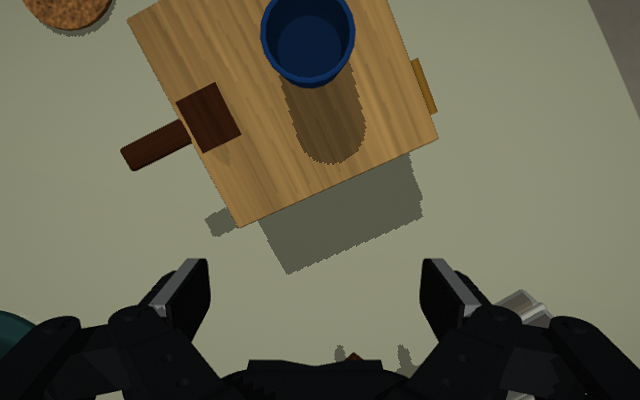

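The wrist view shows the mug rim centred near (308,40), with a radius of about 47 px, and the tongue tip at about (127,160). The trivet is top-left. I'll compare these with the earlier measurements.

Run:
```python
from h import *
np.set_printoptions(precision=4,suppress=True)
z=np.load('pics/w1.npz'); print('cam',-z['R'].T@z['t'], z['R'])
im=z['p'][:,:,::-1]; hsv=cv2.cvtColor(np.ascontiguousarray(im),cv2.COLOR_BGR2HSV)
print(onz('w1',[(308,40),(261,33),(355,33),(311,87)],.207))
T=lambda u,v:((u+.5)/4-.5+170,(v+.5)/4-.5+120)
print('rim tri',tri(['top0','w1','scene0'],[T(517,160),(308,40),((208.5)/3.5-.5+270,128.5/3.5-.5+170)]))
print('tip',onz('w1',[(121,150),(132,168)],.132), tri(['top0','w1'],[T(422,504),(126.5,159)]))
c,r=onz('w1',[(160,155.)],.132)[0],0
print('tongue sides',onz('w1',[(178,121),(192,141)],.132))
uv=np.array([(u,v) for v in range(0,260) for u in range(0,640)]);X=dep('w1',uv)
m=(X[:,2]>.198)&(X[:,2]<.215); p=X[m]; print(len(p),p.min(0),p.max(0),np.median(p,0))
m=(abs(X[:,0]-.5)<.06)&(abs(X[:,1]-.095)<.03)&(X[:,2]>.115)&(X[:,2]<.145)
r=cv2.minAreaRect(X[m][:,:2].astype(np.float32));print(r,np.median(X[m],0))
```

```text
cam [0.6343 0.0431 0.4547] [[ 0.8196 -0.5729 -0.0001]
 [-0.5521 -0.79    0.2666]
 [-0.1529 -0.2185 -0.9638]]
[[0.6544 0.0793 0.207 ]
 [0.6321 0.1003 0.207 ]
 [0.6817 0.0655 0.207 ]
 [0.6392 0.0543 0.207 ]]
rim tri [0.6546 0.0804 0.2036]
tip [[0.4667 0.1135 0.132 ]
 [0.4638 0.0951 0.132 ]] [0.4625 0.1038 0.1267]
tongue sides [[0.5269 0.1025 0.132 ]
 [0.5258 0.0815 0.132 ]]
1630 [0.6255 0.0519 0.1981] [0.6874 0.1122 0.2101] [0.647  0.0751 0.2076]
((0.5109395980834961, 0.09499000012874603), (0.09810950607061386, 0.05995916947722435), 0.007877274416387081) [0.5323 0.0963 0.1331]
```

move_arm --deltas '[[[0,0,0.03],[0.3,0.47,0],-1],[[0,0,0.066],[0.607,0.939,0],-1],[[0,0,0.066],[0.607,0.939,0],-1],[[0,0,0.066],[0.607,0.939,0],-1]]'

```text
time: 3.52
tool_pos: [0.6561, 0.0827, 0.3111]
tcp_rot: [2.706, 1.595, -0.002]
wrist_force: [0.4, -0.5, 0.0]
width: 0.998
```

move_arm --deltas '[[[0,0,0],[0,0,-0.2],-1],[[0,0,0],[0,0,-0.4],-1],[[0,0,0],[0,0,-0.6],-1],[[0,0,0],[0,0,-0.8],-1],[[0,0,0],[0,0,-0.8],-1],[[0,0,0],[0,0,-0.8],-1]]'

```text
time: 4.28
tool_pos: [0.6568, 0.0838, 0.2315]
tcp_rot: [2.705, 1.597, 0.001]
wrist_force: [0.0, 0.4, 0.8]
width: 1.001
```

Run:
```python
from h import *
s=status.read_state();print(s['tool_pos'],s['tcp_rot'],s['q'],s['wrist_force'])
snap('wrist','w2')
```

```text
[0.65684072 0.08382483 0.23153242] [2.70540876e+00 1.59661849e+00 5.96784934e-04] [ 8.93226180e-02  2.39508429e-01  1.63367809e+00 -6.29817027e-06
  1.26798256e+00  5.93818288e-01] [0.0275417  0.44351866 0.79190678]
```

View pics/w2.png

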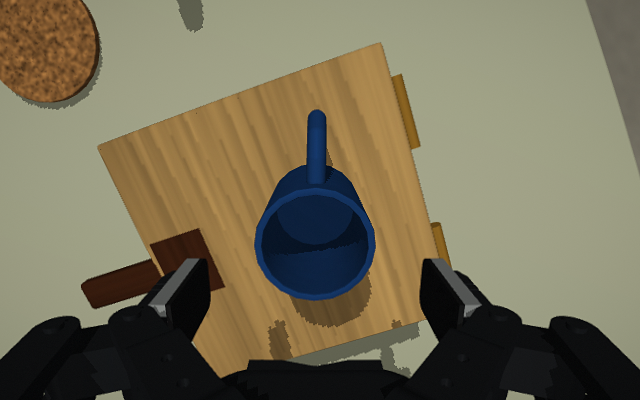

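The handle runs straight up the image, and the rim centre (315,243) lies midway between the fingers (209 and 422).

Run:
```python
from h import *
np.set_printoptions(precision=4,suppress=True)
print(onz('w2',[(255,243),(375,243),(315,188),(315,299)],.207),onz('w2',[(255,243),(375,243),(315,188),(315,299)],.207).mean(0))
print('triv?',tri(['w1','top0'],[(308,40),(298.9,159.6)]))
print('tongue tip',onz('w2',[(81,283),(92,307)],.132), 'tongue base', onz('w2',[(150,260),(161,289)],.132))
```

```text
[[0.631  0.0985 0.207 ]
 [0.6845 0.069  0.207 ]
 [0.6716 0.1088 0.207 ]
 [0.6423 0.0557 0.207 ]] [0.6574 0.083  0.207 ]
triv? [0.6547 0.0802 0.2036]
tongue tip [[0.468  0.1155 0.132 ]
 [0.4622 0.0946 0.132 ]] tongue base [[0.5281 0.1051 0.132 ]
 [0.5211 0.0813 0.132 ]]
```

move_arm --deltas '[[[0,0,0],[0,0,-0.2],-1],[[0,0,0],[0,0,-0.4],-1],[[0,0,0],[0,0,-0.6],-1],[[0,0,0],[0,0,-0.76],-1],[[0,0,0],[0,0,-0.76],-1],[[0,0,0],[0,0,-0.76],-1]]'

```text
time: 5.08
tool_pos: [0.657, 0.0838, 0.1556]
tcp_rot: [2.706, 1.596, 0.001]
wrist_force: [1.2, 0.2, -0.1]
width: 1.002
```

move_arm --deltas '[[[0,0,0],[0,0,0],0],[[0,0,0],[0,0,0],1],[[0,0,0],[0,0,0],1],[[0,0,0],[0,0,0],1],[[0,0,0],[0,0,0],1],[[0,0,0],[0,0,0],1],[[0,0,0],[0,0,0],1]]' --grip_force 40

```text
time: 5.95
tool_pos: [0.6575, 0.0838, 0.1567]
tcp_rot: [2.705, 1.596, 0.003]
wrist_force: [-0.0, -0.3, 5.6]
width: 0.707
```

move_arm --deltas '[[[0,0,0],[0,0,0.05],1],[[0,0,0],[0,0,0.15],1],[[0,0,0],[0,0,0.3],1],[[0,0,0],[0,0,0.5],1],[[0,0,0],[0,0,0.7],1],[[0,0,0],[0,0,0.8],1],[[0,0,0],[0,0,0.8],1],[[0,0,0],[0,0,0.8],1]]'

```text
time: 6.95
tool_pos: [0.6561, 0.0837, 0.2345]
tcp_rot: [-2.705, -1.596, 0.002]
wrist_force: [-0.2, 1.3, -1.7]
width: 0.704
```

Run:
```python
from h import *
np.set_printoptions(precision=4,suppress=True)
s=status.read_state();print(s['tool_pos'],s['wrist_force'],s['width'])
snap('wrist','w3');snap('scene','s3')
z=np.load('pics/w3.npz');a=z['p'][:,:,::-1]; b=np.load('pics/s3.npz')['p'][100:300,240:480,::-1]
b=cv2.resize(b,None,fx=1.6,fy=2)
cv2.imwrite('pics/m3.png',np.hstack([cv2.resize(a,(416,260)),cv2.resize(b,(384,260))]))
# trivet from top depth/colour with contour ellipse
im=cv2.imread('pics/top0.png')[190:265,165:235]; hsv=cv2.cvtColor(im,cv2.COLOR_BGR2HSV)
m=((hsv[:,:,1]>70)&(hsv[:,:,2]>90)).astype(np.uint8)
c=max(cv2.findContours(m,0,1)[0],key=cv2.contourArea);e=cv2.fitEllipse(c);print(e,onz('top0',[(e[0][0]+165,e[0][1]+190)],.008))
```

```text
[0.6561 0.0837 0.2345] [-0.2219  1.2664 -1.7374] 0.7041573085426069
((33.37799835205078, 37.42171096801758), (41.09013748168945, 44.2425422668457), 45.46327209472656) [[0.4796 0.3309 0.008 ]]
```

View pics/m3.png

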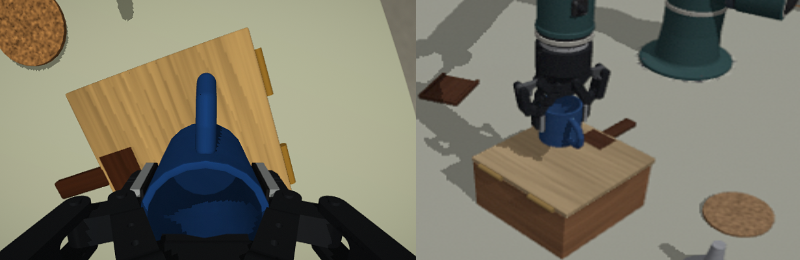

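The mug is held upright about 80 mm above the lid. Next I'll carry it over the trivet, whose centre is at about (0.482, 0.331).

move_arm --deltas '[[[0,0,0],[-0.05,0.07,0],1],[[0,0,0],[-0.16,0.23,0],1],[[0,0,0],[-0.3,0.43,0],1],[[0,0,0],[-0.44,0.63,0],1],[[0,0,0],[-0.58,0.825,0],1]]'

```text
time: 7.68
tool_pos: [0.5972, 0.1682, 0.2354]
tcp_rot: [-2.705, -1.598, -0.0]
wrist_force: [-0.0, -0.1, -1.7]
width: 0.7
```

move_arm --deltas '[[[0,0,0],[-0.14,0.2,0],1],[[0,0,0],[-0.28,0.4,0],1],[[0,0,0],[-0.43,0.61,0],1],[[0,0,0],[-0.58,0.825,0],1]]'

```text
time: 8.18
tool_pos: [0.5394, 0.2502, 0.2354]
tcp_rot: [-2.705, -1.597, -0.0]
wrist_force: [0.5, -0.0, -1.6]
width: 0.707
```

move_arm --deltas '[[[0,0,0],[-0.14,0.2,0],1],[[0,0,0],[-0.28,0.4,0],1],[[0,0,0],[-0.42,0.6,0],1],[[0,0,0],[-0.53,0.76,0],1],[[0,0,0],[-0.58,0.825,0],1],[[0,0,0],[-0.58,0.825,0],1],[[0,0,0],[-0.58,0.825,0],1]]'

```text
time: 9.05
tool_pos: [0.4829, 0.3308, 0.2353]
tcp_rot: [2.706, 1.596, 0.0]
wrist_force: [0.2, 0.1, -1.8]
width: 0.701
```

Run:
```python
from h import *
np.set_printoptions(precision=4,suppress=True)
s=status.read_state();print(s['tool_pos'],s['tcp_rot'],s['wrist_force'],s['width'],s['q'])
snap('wrist','w4')
```

```text
[0.4829 0.3308 0.2353] [2.7056 1.5958 0.0001] [ 0.1627  0.1352 -1.823 ] 0.700779293904563 [ 0.5583  0.0929  1.7963 -0.0005  1.2523  1.0635]
```

View pics/w4.png

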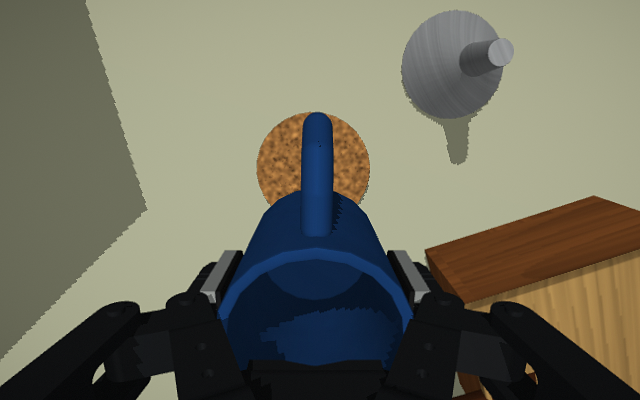

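Run:
```python
from h import *
np.set_printoptions(precision=4,suppress=True)
p=onz('w4',[(257,170),(370,170),(313.5,112)],.008);print(p)
a,b,c=p[:,:2]; m=(a+b)/2; d=(c-m)/np.linalg.norm(c-m); print('centre from top point',c-.06*d, 'mid',m)
```

```text
[[0.4309 0.3615 0.008 ]
 [0.5353 0.3038 0.008 ]
 [0.5119 0.3847 0.008 ]]
centre from top point [0.4829 0.3322] mid [0.4831 0.3327]
```

move_arm --deltas '[[[0,0,0],[0,0,-0.1],1],[[0,0,0],[0,0,-0.25],1],[[0,0,0],[0,0,-0.4],1],[[0,0,0],[0,0,-0.6],1],[[0,0,0],[0,0,-0.8],1],[[0,0,0],[0,0,-1.0],1],[[0,0,0],[0,0,-1.0],1]]'

```text
time: 9.98
tool_pos: [0.4808, 0.3302, 0.1323]
tcp_rot: [2.705, 1.597, -0.008]
wrist_force: [0.5, 0.2, -1.4]
width: 0.7
```

move_arm --deltas '[[[0,0,0],[0,0,-0.15],1],[[0,0,0],[0,0,-0.3],1],[[0,0,0],[0,0,-0.45],1],[[0,0,0],[0,0,-0.6],1],[[0,0,0],[0,0,-0.75],1],[[0,0,0],[0,0,-0.85],1],[[0,0,0],[0,0,-0.92],1],[[0,0,0],[0,0,-0.92],1],[[0,0,0],[0,0,-0.92],1]]'

```text
time: 11.1
tool_pos: [0.483, 0.3315, 0.0438]
tcp_rot: [-2.706, -1.596, -0.002]
wrist_force: [0.1, -0.2, -1.3]
width: 0.705
```

Centred. Now the last ~11 mm, slowly.

move_arm --deltas '[[[0,0,0],[0,0,-0.03],1],[[0,0,0],[0,0,-0.06],1],[[0,0,0],[0,0,-0.085],1],[[0,0,0],[0,0,-0.1],1],[[0,0,0],[0,0,-0.1],1],[[0,0,0],[0,0,-0.1],1]]'

```text
time: 11.85
tool_pos: [0.4826, 0.3313, 0.0333]
tcp_rot: [-2.706, -1.596, -0.0]
wrist_force: [0.0, -0.1, -1.8]
width: 0.7
```

move_arm --deltas '[[[0,0,0],[0,0,-0.01],1],[[0,0,0],[0,0,-0.015],1],[[0,0,0],[0,0,-0.015],1],[[0,0,0],[0,0,-0.015],1]]'

```text
time: 12.35
tool_pos: [0.4828, 0.3314, 0.0327]
tcp_rot: [2.706, 1.597, 0.001]
wrist_force: [-2.1, -2.4, 5.6]
width: 0.705
```

The mug touches the trivet, with 5.6 N upward at the wrist. I'll release it and raise the tool straight up.

move_arm --deltas '[[[0,0,0],[0,0,0],0],[[0,0,0],[0,0,0],-0.5],[[0,0,0],[0,0,0],-1],[[0,0,0],[0,0,0],-1],[[0,0,0],[0,0,0],-1],[[0,0,0],[0,0,0],-1]]'

```text
time: 13.1
tool_pos: [0.4826, 0.3312, 0.0317]
tcp_rot: [-2.706, -1.597, 0.0]
wrist_force: [-0.9, -0.2, 0.1]
width: 0.999
```

move_arm --deltas '[[[0,0,0],[0,0,0.1],-1],[[0,0,0],[0,0,0.25],-1],[[0,0,0],[0,0,0.45],-1],[[0,0,0],[0,0,0.65],-1],[[0,0,0],[0,0,0.9],-1],[[0,0,0],[0,0,1],-1],[[0,0,0],[0,0,1],-1]]'

```text
time: 13.98
tool_pos: [0.4834, 0.3317, 0.1334]
tcp_rot: [-2.706, -1.597, -0.004]
wrist_force: [0.7, 0.7, -0.2]
width: 0.998
```

move_arm --deltas '[[[0,0,0],[0,0,0.3],-1],[[0,0,0],[0,0,0.6],-1],[[0,0,0],[0,0,0.9],-1],[[0,0,0],[0,0,1],-1],[[0,0,0],[0,0,1],-1]]'

```text
time: 14.6
tool_pos: [0.4825, 0.3312, 0.2313]
tcp_rot: [-2.706, -1.597, 0.0]
wrist_force: [-0.2, 0.4, -0.0]
width: 1.003
```

Run:
```python
from h import *
np.set_printoptions(precision=4,suppress=True)
s=status.read_state();print(s['tool_pos'],s['tcp_rot'],s['wrist_force'],s['width'],s['q'])
snap('wrist','w5')
```

```text
[0.4825 0.3312 0.2313] [-2.7056 -1.5965  0.0002] [-0.2408  0.4327 -0.0444] 1.0025384073015522 [0.559  0.0954 1.801  0.     1.2453 1.0636]
```

View pics/w5.png

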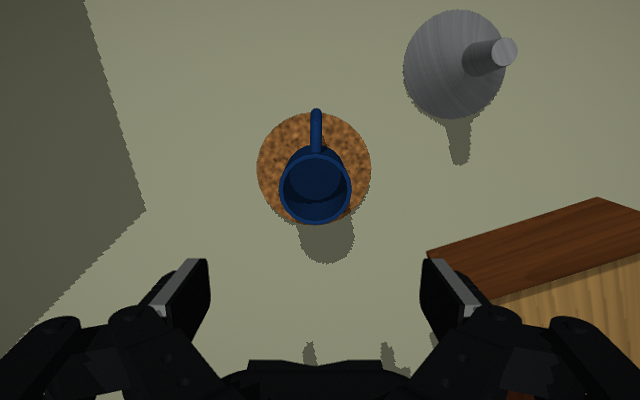

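The mug stands alone on the trivet, released, upright and central: rim at (315,188), trivet from 257 to 371. Next I'll turn the jaws to the tongue's width while moving above it.

move_arm --deltas '[[[0,0,0.1],[0,-0.2,0],-1],[[0,0,0.2],[0.01,-0.4,0],-1],[[0,0,0.3],[0.02,-0.6,0],-1],[[0,0,0.4],[0.02,-0.77,0],-1],[[0,0,0.4],[0.02,-0.77,0],-1]]'

```text
time: 15.28
tool_pos: [0.4836, 0.253, 0.2297]
tcp_rot: [-2.083, -2.35, 0.005]
wrist_force: [0.6, 0.7, 0.7]
width: 0.999
```

move_arm --deltas '[[[0,0,0.1],[0,-0.2,0],-1],[[0,0,0.2],[0.01,-0.4,0],-1],[[0,0,0.3],[0.02,-0.6,0],-1],[[0,0,0.4],[0.02,-0.77,0],-1],[[0,0,0.4],[0.02,-0.77,0],-1]]'

```text
time: 15.9
tool_pos: [0.4862, 0.177, 0.2308]
tcp_rot: [-1.258, -2.877, 0.001]
wrist_force: [-0.1, 0.9, 0.1]
width: 0.997
```

move_arm --deltas '[[[0,0,0.1],[0,-0.2,0],-1],[[0,0,0.2],[0.01,-0.4,0],-1],[[0,0,0.3],[0.02,-0.6,0],-1],[[0,0,0.407],[0.02,-0.77,0],-1],[[0,0,0.407],[0.02,-0.77,0],-1],[[0,0,0.407],[0.02,-0.77,0],-1]]'

```text
time: 16.65
tool_pos: [0.4886, 0.1012, 0.2315]
tcp_rot: [-0.289, -3.128, -0.001]
wrist_force: [0.7, 0.5, -0.1]
width: 1.007
```

move_arm --deltas '[[[0.018,0.098,0],[0.12,-0.02,0.12],-1],[[0.036,0.196,0],[0.24,-0.04,0.24],-1],[[0.054,0.294,0],[0.36,-0.06,0.36],-1],[[0.072,0.394,0],[0.48,-0.08,0.48],-1],[[0.09,0.492,0],[0.574,-0.104,0.55],-1],[[0.09,0.492,0],[0.574,-0.104,0.55],-1],[[0.09,0.492,0],[0.574,-0.104,0.55],-1],[[0.09,0.492,0],[0.574,-0.104,0.55],-1]]'

```text
time: 17.65
tool_pos: [0.5455, 0.0905, 0.2887]
tcp_rot: [-0.211, -2.352, -0.089]
wrist_force: [-0.4, -0.2, -0.1]
width: 0.999
```

Run:
```python
from h import *
from scipy.spatial.transform import Rotation as R
np.set_printoptions(precision=4,suppress=True)
s=status.read_state();print(s['tool_pos'],s['tcp_rot'],s['q'],s['joint_vel']); print(R.from_rotvec(s['tcp_rot']).as_matrix())
```

```text
[0.5455 0.0905 0.2887] [-0.2111 -2.3521 -0.0885] [ 0.0275  0.5012  1.3636  0.1641  2.0423 -1.3486] [-0.0032 -0.0131 -0.0009 -0.0008  0.0017 -0.0043]
[[-0.6984  0.1785 -0.6931]
 [ 0.1259  0.9839  0.1266]
 [ 0.7046  0.0011 -0.7096]]
```

move_arm --deltas '[[[-0.018,-0.098,0],[-0.12,0.02,-0.12],-1],[[-0.036,-0.196,0],[-0.24,0.04,-0.24],-1],[[-0.054,-0.294,0],[-0.36,0.06,-0.36],-1],[[-0.072,-0.394,0],[-0.48,0.08,-0.48],-1],[[-0.09,-0.492,0],[-0.574,0.104,-0.55],-1],[[-0.09,-0.492,0],[-0.574,0.104,-0.55],-1],[[-0.09,-0.492,0],[-0.574,0.104,-0.55],-1],[[-0.09,-0.492,0],[-0.574,0.104,-0.55],-1]]'

```text
time: 18.65
tool_pos: [0.4903, 0.1003, 0.2333]
tcp_rot: [0.282, 3.127, 0.001]
wrist_force: [0.6, -0.1, -0.3]
width: 0.999
```

Run:
```python
from h import *
np.set_printoptions(precision=4,suppress=True)
s=status.read_state();print(s['tool_pos'],s['tcp_rot'],s['q'])
snap('wrist','w6')
```

```text
[0.4903 0.1003 0.2333] [0.2821 3.1265 0.0011] [ 0.1519 -0.0732  1.9676  0.0001  1.2447 -1.2389]
```

View pics/w6.png

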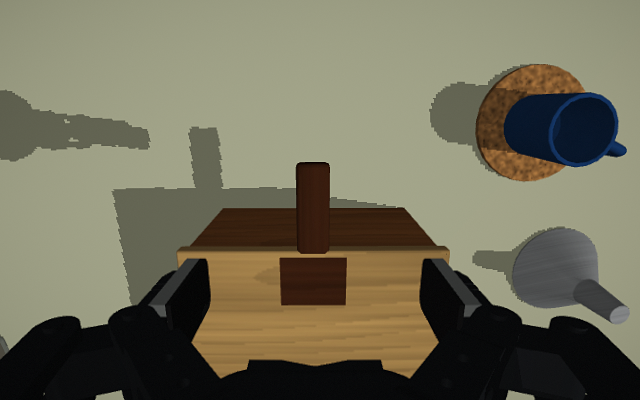

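The tongue runs straight up the image, u 296–329, tip at v=162 and base at v≈250. It lies midway between the fingers (209 and 422).

Run:
```python
from h import *
np.set_printoptions(precision=4,suppress=True)
p=onz('w6',[(312.7,164),(313,247),(297,164),(329,164)],.132);print(p)
d=(p[1]-p[0])[:2];L=np.linalg.norm(d);d/=L;print(L,np.degrees(np.arctan2(d[1],d[0])),'grip',p[0,:2]+.025*d,'hinge',p[0,:2]+.27*d)
print('tip tri',tri(['w6','w1','w2','top0'],[(312.7,164),(126.5,159),(86.5,295),(275.1,245.6)]))
```

```text
[[0.4626 0.1041 0.132 ]
 [0.5233 0.0933 0.132 ]
 [0.4607 0.0935 0.132 ]
 [0.4646 0.1152 0.132 ]]
0.061678102973435074 -10.144954477283086 grip [0.4872 0.0997] hinge [0.7284 0.0566]
tip tri [0.4628 0.104  0.1286]
```

move_arm --deltas '[[[0,0,0],[-0.02,-0.01,-0.2],-1],[[0,0,0],[-0.02,-0.01,-0.4],-1],[[0,0,0],[-0.02,-0.01,-0.6],-1],[[0,0,0],[-0.02,-0.01,-0.8],-1],[[0,0,0],[-0.02,-0.01,-0.8],-1]]'

```text
time: 19.32
tool_pos: [0.4861, 0.0988, 0.1498]
tcp_rot: [-0.282, -3.124, 0.002]
wrist_force: [-0.1, -0.9, -0.3]
width: 1.001
```

move_arm --deltas '[[[0,0,0],[0,0,-0.15],-1],[[0,0,0],[0,0,-0.3],-1],[[0,0,0],[0,0,-0.45],-1],[[0,0,0],[0,0,-0.45],-1],[[0,0,0],[0,0,-0.45],-1]]'

```text
time: 19.95
tool_pos: [0.4867, 0.0993, 0.1069]
tcp_rot: [0.281, 3.129, 0.0]
wrist_force: [-0.4, -0.5, 0.4]
width: 0.996
```

move_arm --deltas '[[[0,0,0],[0,0,0],0],[[0,0,0],[0,0,0],0.3],[[0,0,0],[0,0,0],1],[[0,0,0],[0,0,0],1],[[0,0,0],[0,0,0],1],[[0,0,0],[0,0,0],1],[[0,0,0],[0,0,0],1],[[0,0,0],[0,0,0],1],[[0,0,0],[0,0,0],1]]' --grip_force 40

```text
time: 21.08
tool_pos: [0.4868, 0.0995, 0.1072]
tcp_rot: [0.282, 3.129, 0.001]
wrist_force: [-1.5, 1.0, 5.7]
width: 0.276
```

The tongue is gripped: opening 0.276, about 23.5 mm. Next I'll work out the arc about the hinge.

Run:
```python
import numpy as np
from scipy.spatial.transform import Rotation as R
a=np.radians(-10.2); ax=np.array([-np.sin(a),np.cos(a),0]); x=np.array([np.cos(a),np.sin(a),0])
off=-.245*x+[0,0,-.0188]
for t0,T in((0,22.5),(22.5,45)):
  o0=R.from_rotvec(ax*np.radians(t0)).apply(off)
  for t in np.linspace(t0,T,9)[1:]:
    print(t,(ax*(t-t0)/90).round(3),((R.from_rotvec(ax*np.radians(t)).apply(off)-o0)/.1).round(3))
```

```text
2.8125 [0.006 0.031 0.   ] [-0.006  0.001  0.12 ]
5.625 [0.011 0.062 0.   ] [-0.007  0.001  0.241]
8.4375 [0.017 0.092 0.   ] [-0.001  0.     0.362]
11.25 [0.022 0.123 0.   ] [ 0.01  -0.002  0.482]
14.0625 [0.028 0.154 0.   ] [ 0.027 -0.005  0.601]
16.875 [0.033 0.185 0.   ] [ 0.05  -0.009  0.719]
19.6875 [0.039 0.215 0.   ] [ 0.079 -0.014  0.836]
22.5 [0.044 0.246 0.   ] [ 0.113 -0.02   0.952]
25.3125 [0.006 0.031 0.   ] [ 0.04  -0.007  0.114]
28.125 [0.011 0.062 0.   ] [ 0.085 -0.015  0.225]
30.9375 [0.017 0.092 0.   ] [ 0.135 -0.024  0.334]
33.75 [0.022 0.123 0.   ] [ 0.191 -0.034  0.441]
36.5625 [0.028 0.154 0.   ] [ 0.252 -0.045  0.545]
39.375 [0.033 0.185 0.   ] [ 0.317 -0.057  0.645]
42.1875 [0.039 0.215 0.   ] [ 0.388 -0.07   0.742]
45.0 [0.044 0.246 0.   ] [ 0.463 -0.083  0.836]
```

move_arm --deltas '[[[0.003,0.015,0],[-0.003,0,0.06],1],[[0.006,0.031,0],[-0.006,0.001,0.12],1],[[0.011,0.062,0],[-0.007,0.001,0.241],1],[[0.017,0.092,0],[-0.001,0,0.362],1],[[0.022,0.123,0],[0.01,-0.002,0.482],1],[[0.028,0.154,0],[0.027,-0.005,0.601],1],[[0.033,0.185,0],[0.05,-0.009,0.719],1],[[0.039,0.215,0],[0.079,-0.014,0.836],1],[[0.044,0.246,0],[0.113,-0.02,0.952],1],[[0.044,0.246,0],[0.113,-0.02,0.952],1],[[0.044,0.246,0],[0.113,-0.02,0.952],1]]'

```text
time: 22.45
tool_pos: [0.4975, 0.0975, 0.2013]
tcp_rot: [-0.246, -2.739, -0.048]
wrist_force: [-0.3, 4.0, 0.3]
width: 0.275
```

move_arm --deltas '[[[0.003,0.015,0],[0.019,-0.003,0.057],1],[[0.006,0.031,0],[0.04,-0.007,0.114],1],[[0.011,0.062,0],[0.085,-0.015,0.225],1],[[0.017,0.092,0],[0.135,-0.024,0.334],1],[[0.022,0.123,0],[0.191,-0.034,0.441],1],[[0.028,0.154,0],[0.252,-0.045,0.545],1],[[0.033,0.185,0],[0.317,-0.057,0.645],1],[[0.039,0.215,0],[0.388,-0.07,0.742],1],[[0.044,0.246,0],[0.463,-0.083,0.836],1],[[0.044,0.246,0],[0.463,-0.083,0.836],1],[[0.044,0.246,0],[0.463,-0.083,0.836],1],[[0.044,0.246,0],[0.463,-0.083,0.836],1]]'

```text
time: 23.95
tool_pos: [0.5441, 0.0891, 0.2859]
tcp_rot: [-0.211, -2.348, -0.086]
wrist_force: [-0.5, 4.2, 0.6]
width: 0.269
```

Run:
```python
from h import *
from scipy.spatial.transform import Rotation as R
np.set_printoptions(precision=4,suppress=True)
s=status.read_state();print(s['tool_pos'],s['wrist_force'],s['width'],abs(s['joint_vel']).max())
z=R.from_rotvec(s['tcp_rot']).as_matrix()[:,2]; g=s['tool_pos']-.019*z
print('tilt',np.degrees(np.arccos(-z[2])),'grip',g,'lid angle by height',np.degrees(np.arcsin((g[2]-.126)/.245)))
snap('scene','s7');snap('top','t7')
# lid normal by depth plane fit, top camera
uv=np.array([(u,v) for v in range(110,250) for u in range(220,370)]);X=dep('top0',uv); 
X=dep('t7',uv); C=np.array([.7284,.0566,.126]); a=np.radians(-10.2); xd=np.array([np.cos(a),np.sin(a)]); yd=np.array([-xd[1],xd[0]])
r=(X-C)[:,:2]@xd; y=(X-C)[:,:2]@yd
for sgn in(-1,1):
  m=(r<-.02)&(r>-.14)&(sgn*y>.05)&(sgn*y<.098)&(X[:,2]>.13)
  if m.sum()>30:
    p=np.polyfit(r[m],X[m,2],1); print('lid slope deg',np.degrees(np.arctan(-p[0])),m.sum(),np.std(X[m,2]-np.polyval(p,r[m])))
a=cv2.imread('pics/s7.png')[90:340,230:480];b=cv2.imread('pics/t7.png')[90:270,160:380]
cv2.imwrite('pics/m7.png',np.hstack([cv2.resize(a,(400,400)),cv2.resize(b,(400,400))]))
```

```text
[0.5441 0.0891 0.2859] [-0.4734  4.2048  0.5748] 0.26932138254482735 0.004989422609074992
tilt 45.04700901291752 grip [0.5573 0.0868 0.2993] lid angle by height 45.011476684701385
lid slope deg 77.69269937487643 670 0.10707538165717029
```

View pics/m7.png

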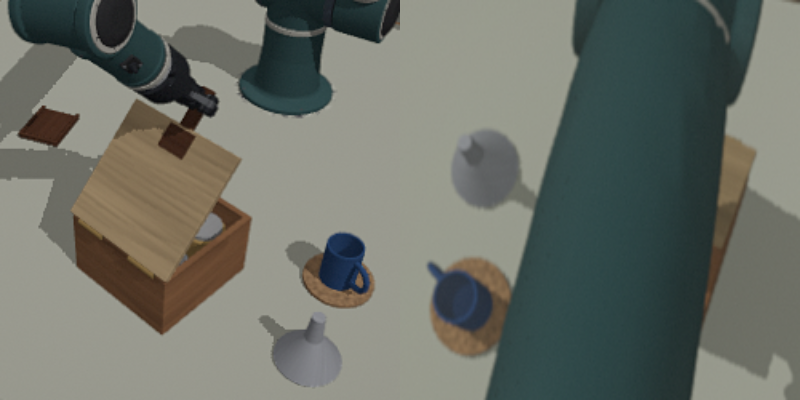

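The lid is up with the tongue in the gripper, the mug is on the trivet and the other objects haven't moved. The arm blocks the top camera, so its slope fit is invalid. I'll repeat the fit from the scene camera and hand in if it agrees.

Run:
```python
from h import *
# m7 left: pixel = m*250/400 + (230,90); lid patch around m7 (110..190, 150..230)
uv=np.array([(u,v) for v in range(188,235) for u in range(295,350)]);X=dep('s7',uv)
H=np.array([.7284,.0566]);a=np.radians(-10.2);xd=np.array([np.cos(a),np.sin(a)])
c=np.median(X,0);n=np.linalg.svd(X[abs(X-c).max(1)<.12]-c)[2][2]if 0 else None
M=X-X.mean(0);n=np.linalg.eigh(M.T@M)[1][:,0];ang=np.degrees(np.arccos(abs(n[2])));print(n,'lid deg',ang,'rms',np.std(M@n))
if 40<ang<50: order.finish_job();print('handed in')
```

```text
[-0.22781413 -0.54725638  0.805364  ] lid deg 36.35457624060698 rms 0.03131512118404399
```

The 31 mm residual shows that patch ran over the lid's edge. I'll use a smaller one.

Run:
```python
from h import *
uv=np.array([(u,v) for v in range(192,222) for u in range(302,332)]);X=dep('s7',uv)
for _ in range(4):
    M=X-np.median(X,0);n=np.linalg.eigh(M.T@M)[1][:,0];e=abs(M@n);X=X[e<=max(np.percentile(e,85),.004)]
ang=np.degrees(np.arccos(abs(n[2])));print(len(X),n,'lid deg',ang,'rms',np.std(M@n))
s=status.read_state();print(s['tool_pos'],s['wrist_force'],s['width'],s['time'])
if 41<ang<49 and np.std(M@n)<.005: order.finish_job();print('handed in')
```

```text
752 [ 0.6949761  -0.12506548  0.70807263] lid deg 44.921685016498266 rms 0.0015138608927968422
[0.5440681  0.08913892 0.28582154] [-0.4597867   5.25835598 -0.32157764] 0.2719100968552741 24.05
the job is handed in; nothing more can be done
handed in
```

The mug is standing released on the cork trivet, and the gripper is holding the chest lid open by its tongue at about 45 degrees. I handed the job in at about 24 s; it reports no verdict.

**Mug:** I gripped it clear of its handle, lifted it off the closed lid and lowered it onto the trivet until I felt contact. The wrist picture after release and the last pictures with the lid raised show it upright and about central. I didn't re-measure its offset from the trivet centre; the tool was within about 1 mm of the measured centre when it let go.

**Lid:** I tried the final tilted pose in free air first. Then I gripped the tongue (opening about 23 mm for its 24 mm width) and followed the hinge arc. The arm's position puts the lid at 45.0 degrees, and a plane fit to the scene camera's depth gives 44.9 degrees (1.5 mm residual).

**Other objects:** the funnel and spoon rest look unmoved in the last pictures. The container stack was outside those views, but nothing touched it as far as I know; the tool was always well away from it.

**Checks that failed or disagreed:**
- **Lid angle:** two earlier depth fits gave 78 and 36 degrees. In the first the arm blocked the top camera, and in the second the patch ran past the lid's edge, so I discarded both.
- **Camera agreement:** the scene camera put things 3–6 mm away from the top camera, so I relied mainly on the wrist camera's measurements.
- **Side force:** about 4–5 N sideways remained at the wrist while holding the lid.

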